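Second half of a double weighing on the workshop trip balance

TASK

The jar of rivets has been weighed one way round on the two-pan balance and must now be weighed the other way round. With the beam still arrested, change the jar and the big knob weight over to each other's pans, set near the middle, and stand every small weight from the wooden tray on the pan with the big weight; then swing the arrest lever fully over to free the beam, take your hand off and let it come to rest for a good second, and swing the lever fully back to arrest it again. After that stand the small weights back in their tray, leaving the jar and the big weight on their new pans; never touch anything on the pans while the beam is free, and leave the other things on the bench alone.

Things in the scene. Friction and masses are not known exactly. Their poses are not given: they have to be found in the camera images.
- balance: two-pan trip balance, grey cast foot 120 x 340 mm, fixed. Origin: centre of its underside, on the bench; its y axis runs along the beam to the left pan, its -x axis out of the front (to the robot), where the arrest lever is. Pan centres lie 135 mm either side (+y pan_l, -y pan_r). Between the pans stand a pointer and an 80 mm wide scale plate, top 151 mm above the bench
- pan_l_floor (a point): centre of the floor of the round steel pan on the balance's +y side (left seen from the robot), 124 mm above the bench when arrested; floor 140 mm across inside a 4 mm high rim, 150 mm outside. The pans stay level; with the beam free they rise or sink by up to 11 mm. Axes parallel to the balance's
- pan_r_floor (a point): the same for the other pan, on the balance's -y side (right seen from the robot)
- beam (a joint): tilt of the beam, rad: 0 level, positive when pan_l is higher, stops at +-0.08. Held near 0 when arrested; when freed it swings to the heavier side and comes to rest, against a stop or between, within about 3 s
- arrest (a joint): arrest lever at the balance's front, turning about an upright axis: 0 (stop) = beam arrested, lever 34 deg left of straight forward; 1.2 rad (stop) = beam free, 34 deg right of it; grows counter-clockwise seen from above. Friction holds it where it is left; takes 5 N (freeing) to 6 N (arresting) sideways at the knob. Below 0.12 is fully arrested, above 1.05 fully free
- arrest_knob (a point): centre of the black ball knob, 20 mm diameter, on an upright 12 mm post at the end of the arrest lever, 85 mm from its axis; 78 mm above the bench. The post reaches down to the flat lever bar, whose top is 46 mm above the bench. Can be pinched from above or pushed sideways
- arrest_pivot (a point): point on the lever's upright turning axis, at the height of the ball knob, fixed on the balance 45 mm in front of its centre
- jar: closed glass screw-top jar full of copper rivets, 56 mm diameter, 76 mm high (dark metal lid 52 mm diameter over the top 18 mm), 0.55 to 0.95 kg. Origin: centre of its underside; z axis up. Stands on one pan at the start, near the middle
- big_weight: 500 g steel knob weight: body 46 mm diameter and 38 mm high, knob 22 mm diameter on top, 70 mm high in all. Origin: centre of its underside; z axis up. Stands on the other pan at the start, near the middle
- tray: low wooden tray 75 x 190 mm (its long side along its own y axis), 16 mm high with 6 mm walls and a 6 mm thick floor, fixed, to the left or right in front of the balance. Origin: centre of its underside; the small weights stand in it at the start, 42 mm or more apart
- tray_floor (a point): centre of the tray's inner floor, 6 mm above the bench; axes as the tray's. The inner floor is 63 mm (x) by 178 mm (y)
- w200: 200 g steel knob weight, body 34 mm diameter and 22 mm high, knob 14 mm diameter, 46 mm high in all; origin: centre of its underside, z up; may be absent
- w100a: 100 g steel knob weight, body 28 mm diameter and 18 mm high, knob 12 mm diameter, 40 mm high in all; origin: centre of its underside, z up; may be absent
- w100b: a second 100 g weight, the same as w100a; may be absent
- w50: 50 g steel knob weight, body 23 mm diameter and 14 mm high, knob 11 mm diameter, 34 mm high in all; origin: centre of its underside, z up; may be absent
- cone: bystander: cone of grey thread, 68 mm diameter at the foot, 92 mm high, standing in front of the balance on the side away from the tray; origin: centre of its underside
- dye: bystander: amber bottle of edge dye, 52 mm diameter, 110 mm high, standing to the left of the balance; origin: centre of its underside
- hammer: bystander: hammer 240 mm long lying to the right of the balance, along its own x axis; origin: under its middle
Not all that is in view belongs to the job. Leave any black or pink look-alike of the tray alone.

How it is judged:
On the way, in this order (a step that is already met when the one before it is completed fails the run):
1. the jar and the big weight have changed pans, every small weight stands on the big weight's pan, the beam is arrested and the hand is off (distance of each of jar, big_weight from where it was at the start of the episode above 0.2 m and (((horizontal distance between jar and pan_l_floor below 0.045 m and z of jar in the frame of pan_l_floor between -0.01 and 0.01 m and angle between jar's own z axis and vertical below 0.2 rad) and (horizontal distance between big_weight and pan_r_floor below 0.045 m and z of big_weight in the frame of pan_r_floor between -0.01 and 0.01 m and angle between big_weight's own z axis and vertical below 0.2 rad)) or ((horizontal distance between jar and pan_r_floor below 0.045 m and z of jar in the frame of pan_r_floor between -0.01 and 0.01 m and angle between jar's own z axis and vertical below 0.2 rad) and (horizontal distance between big_weight and pan_l_floor below 0.045 m and z of big_weight in the frame of pan_l_floor between -0.01 and 0.01 m and angle between big_weight's own z axis and vertical below 0.2 rad))) and ((horizontal distance between big_weight and pan_l_floor below 0.075 m and (horizontal distance between w200 and pan_l_floor below 0.075 m and z of w200 in the frame of pan_l_floor between -0.01 and 0.01 m and angle between w200's own z axis and vertical below 0.2 rad) and (horizontal distance between w100a and pan_l_floor below 0.075 m and z of w100a in the frame of pan_l_floor between -0.01 and 0.01 m and angle between w100a's own z axis and vertical below 0.2 rad) and (horizontal distance between w100b and pan_l_floor below 0.075 m and z of w100b in the frame of pan_l_floor between -0.01 and 0.01 m and angle between w100b's own z axis and vertical below 0.2 rad) and (horizontal distance between w50 and pan_l_floor below 0.075 m and z of w50 in the frame of pan_l_floor between -0.01 and 0.01 m and angle between w50's own z axis and vertical below 0.2 rad)) or (horizontal distance between big_weight and pan_r_floor below 0.075 m and (horizontal distance between w200 and pan_r_floor below 0.075 m and z of w200 in the frame of pan_r_floor between -0.01 and 0.01 m and angle between w200's own z axis and vertical below 0.2 rad) and (horizontal distance between w100a and pan_r_floor below 0.075 m and z of w100a in the frame of pan_r_floor between -0.01 and 0.01 m and angle between w100a's own z axis and vertical below 0.2 rad) and (horizontal distance between w100b and pan_r_floor below 0.075 m and z of w100b in the frame of pan_r_floor between -0.01 and 0.01 m and angle between w100b's own z axis and vertical below 0.2 rad) and (horizontal distance between w50 and pan_r_floor below 0.075 m and z of w50 in the frame of pan_r_floor between -0.01 and 0.01 m and angle between w50's own z axis and vertical below 0.2 rad))) and value of joint arrest below 0.12 rad and contact force between each of the arm, the fingers and balance below 0.3 N and contact force between the fingers and jar below 0.3 N and contact force between the fingers and big_weight below 0.3 N and contact force between the fingers and w200 below 0.3 N and contact force between the fingers and w100a below 0.3 N and contact force between the fingers and w100b below 0.3 N and contact force between the fingers and w50 below 0.3 N), for 0.3 s.
2. the beam is free, untouched and at rest for a second (value of joint arrest above 1.05 rad and velocity of joint beam between -0.02 and 0.02 rad/s and contact force between each of the arm, the fingers and balance below 0.3 N and contact force between the fingers and jar below 0.3 N and contact force between the fingers and big_weight below 0.3 N and contact force between the fingers and w200 below 0.3 N and contact force between the fingers and w100a below 0.3 N and contact force between the fingers and w100b below 0.3 N and contact force between the fingers and w50 below 0.3 N), for 1 s.
3. the beam is arrested again (value of joint arrest below 0.12 rad), for 0.2 s.
At the end, for the whole second after the job is handed in: jar and big weight stand upright on each other's starting pans, within 45 mm of the pan's centre; the arrest lever is within 0.12 rad of its arrested stop; every small weight present stands upright on the tray's floor; all at rest (distance of each of jar, big_weight from where it was at the start of the episode above 0.2 m and (((horizontal distance between jar and pan_l_floor below 0.045 m and z of jar in the frame of pan_l_floor between -0.01 and 0.01 m and angle between jar's own z axis and vertical below 0.2 rad) and (horizontal distance between big_weight and pan_r_floor below 0.045 m and z of big_weight in the frame of pan_r_floor between -0.01 and 0.01 m and angle between big_weight's own z axis and vertical below 0.2 rad)) or ((horizontal distance between jar and pan_r_floor below 0.045 m and z of jar in the frame of pan_r_floor between -0.01 and 0.01 m and angle between jar's own z axis and vertical below 0.2 rad) and (horizontal distance between big_weight and pan_l_floor below 0.045 m and z of big_weight in the frame of pan_l_floor between -0.01 and 0.01 m and angle between big_weight's own z axis and vertical below 0.2 rad))) and value of joint arrest below 0.12 rad and x of w200 in the frame of tray_floor between -0.036 and 0.036 m and y of w200 in the frame of tray_floor between -0.094 and 0.094 m and z of each of w200, w100a, w100b, w50 in the frame of tray_floor below 0.008 m and angle between each of w200, w100a, w100b, w50's own z axis and vertical below 0.2 rad and linear speed of each of w200, w100a, w100b, w50, jar, big_weight below 0.02 m/s and x of w100a in the frame of tray_floor between -0.036 and 0.036 m and y of w100a in the frame of tray_floor between -0.094 and 0.094 m and x of w100b in the frame of tray_floor between -0.036 and 0.036 m and y of w100b in the frame of tray_floor between -0.094 and 0.094 m and x of w50 in the frame of tray_floor between -0.036 and 0.036 m and y of w50 in the frame of tray_floor between -0.094 and 0.094 m); the robot touches nothing.
It fails at once if something on the pans touched by the fingers while the beam is free (value of joint arrest above 0.4 rad and (contact force between the fingers and jar above 0.5 N or contact force between the fingers and big_weight above 0.5 N or contact force between the fingers and w200 above 0.5 N or contact force between the fingers and w100a above 0.5 N or contact force between the fingers and w100b above 0.5 N or contact force between the fingers and w50 above 0.5 N)).
It fails at once if a bystander disturbed (moved more than 30 mm) (distance of any of cone, dye, hammer from where it was at the start of the episode above 0.03 m).
Of w200, w100a, w100b, w50 only 2 to 4 are there at a start; the rules pass over those that are not, and their reading is None.
At some moment in a run one of jar, big_weight, w200, w100a, w100b, w50 may be knocked a few centimetres aside while the robot is not near it.
It also fails if it takes over 210 s, if anything falls off the work surface, if the arm or the gripper's body presses on something with over 40 N, if the wrist force passes 120 N, or if a joint passes its speed limit or range.

ROBOT

A 7-joint arm with a two-finger parallel gripper is mounted at the origin on the work surface. World frame = base frame: x ahead of the robot, y to its left, z up, the work surface at z = 0. Lengths are in m, angles in rad, forces in N, time in s.
With the tool pointing down it reaches from about 0.425 to 0.925 m from the base axis. Payload 6.8 kg.
Tool frame: the origin (TCP) lies at the very end of the fingers, on their centre line; the grasp point (between the pads) lies bot.grip_depth behind it (bot.grip_depth is the distance from the TCP to the grasp point, in m); z points along the fingers, y is the line along which they close (so a half turn about z gives the same grasp; the last joint's range is limited). The gripper opens to 85 mm and grips with 20 to 120 N. Pads are 22 mm wide; open, the fingers measure 114 mm over their backs; the gripper's body (76 mm by 85 mm) begins 54 mm behind the grasp point. The pads swing forward as they close: fully open they stand 13 mm farther back than shut.
Start: joints at [-1.443, 0.477, 0.022, 1.555, -0.011, 1.109, -0.083], TCP at [0.158, 0.656, 0.231] pointing down, gripper open.
Joint ranges: [-2.96, 2.96], [-0.34, 2.1], [-1.41, 1.46], [0.24, 2.44], [-1.37, 4.51], [0.17, 1.92], [-2.96, 2.96]. Speed limits (rad/s): [2.39, 2.39, 3.14, 3.14, 3.14, 3.14, 3.14].

INTERFACE

Orientations are given as a unit quaternion [w, x, y, z].
In Python, from station import bot gives the robot as it stands.
- The arm moves only by the tool send_rows, never from a script. Its arguments are lists of equal length, an entry for each row: "slide": the shift along the tool's x, y, z in mm, a list of three; "roll": the turn about the tool's z in degrees; "claw": the opening, from 0 (shut) to 1 (fully open). A call has exactly 8 rows; each row is the pose to reach, as a shift and turn from the pose commanded when the call began, along the tool's axes at that moment; what a row does not reach only later rows make up. A row lasts 1/12 s, in which the tool goes at most 41.7 mm and 7.16 degrees, less where a joint would pass 70% of its speed; a pose out of reach is approached as far as the arm can. A call with a gripper value outside its range is refused whole. The fingers move at their own pace and stop on an object; "force" is the grip in N (left out, the last holds). Time passes only in rows, so rows that repeat a pose let the fingers close, or fill a call up. It gives the time, the measured TCP pose, the force, the opening and the grip force at its end, in the units of the state.
- bot.get_obs(): the state, without advancing time (a new reading comes with each control period).
- bot.read_camera(name): name is "side" or "top"; returns the picture (420x560x3 uint8, red, green, blue); there is no depth.
- bot.camera_model(name): a dict with "camera_matrix" (3x3 intrinsics, pixels), "camera_from_world" (4x4, takes a point from world to camera coordinates). Camera axes: x right, y down, z forward; pixel columns grow to the right and rows downward; lengths in m; the calibration is good to about 2 mm. A picture is of the moment at which its call begins. camera_model takes no time and is no camera call.
- bot.hand_in(): hands the job in; it is judged then, once.
The state is a dict: "t": time; "q": joint angles; "joint_vel": joint speeds; "joint_torque": joint torques, N m; "eef_pos": TCP position; "tool_rot": TCP orientation; "contact_force": force on the tool from outside, world axes, zero at the start; "torque": the same for the moment, N m; "gripper_width": opening from 0.0 (shut) to 1.0 (fully open); "grasp_force": force on a finger pad.
Only numpy, scipy, OpenCV 4.12 (cv2) and the standard library are available. Lean on these libraries where they do the work, as an engineer would, in place of code of your own. Each camera call takes 0.05 s, during which the arm holds its last target. There are 200 camera calls.

## Working session

There is one attempt and no reset: what is moved stays moved. The work goes in short steps, Python scripts to look and compute and a tool call to move; the robot and the scene stay as the last step left them, time stands still between calls to the robot, and variables do not carry over. Pictures are saved under pics/ and viewed, at most 14 in all, crops included, and the job is handed in when it is done.

Besides the shell and the picture viewer there is one more tool, called as name(argument=value, ...), one argument or row to a line, values as JSON. send_rows: Moves the arm, as the interface text tells. Its arguments: {"type":"object","properties":{"slide":{"type":"array","items":{"type":"array","items":{"type":"number"}}},"roll":{"type":"array","items":{"type":"number"}},"claw":{"type":"array","items":{"type":"number"}},"force":{"type":"number"}},"required":["slide","roll","claw"]}

```bash
ls; mkdir -p pics; python3 - <<'E'
from station import bot
import cv2,numpy as np
for n in("side","top"):
    cv2.imwrite(f"pics/{n}0.png",bot.read_camera(n)[:,:,::-1])
    m=bot.camera_model(n);print(n,np.round(m["camera_matrix"],1).tolist(),np.round(m["camera_from_world"],3).tolist())
o=bot.get_obs();print(o,bot.grip_depth)
E
```

```text
pics
side [[474.2, 0.0, 273.5], [0.0, 474.2, 211.8], [0.0, 0.0, 1.0]] [[0.908, -0.418, 0.003, -0.486], [-0.308, -0.674, -0.672, 0.22], [0.283, 0.609, -0.741, 1.285], [0.0, 0.0, 0.0, 1.0]]
top [[463.2, 0.0, 275.2], [0.0, 463.2, 220.7], [0.0, 0.0, 1.0]] [[-0.022, -1.0, -0.016, -0.006], [-0.982, 0.025, -0.185, 0.539], [0.185, 0.011, -0.983, 1.255], [0.0, 0.0, 0.0, 1.0]]
{'t': 0.1, 'q': array([-1.4430862 ,  0.47771314,  0.02235552,  1.55636624, -0.0115011 ,
        1.10930823, -0.08309057]), 'joint_vel': array([ 2.24957506e-05, -2.03423823e-03, -1.01716433e-03, -1.88863668e-03,
       -5.26782662e-04,  2.94202050e-03,  7.22946469e-04]), 'joint_torque': array([ 3.87819091e-03, -5.97758818e+01,  1.61332302e+00, -2.81952935e+01,
        1.27765507e-02,  5.11775783e-03, -6.45438305e-06]), 'eef_pos': array([0.15759277, 0.65578545, 0.2304203 ]), 'tool_rot': array([-3.50528318e-05,  1.17623392e-01,  9.93057925e-01, -8.32566312e-04]), 'contact_force': array([ 0.20926302,  0.5134623 , -0.18025216]), 'torque': array([-0.0298162 , -0.00151528,  0.04155685]), 'grasp_force': 0.0, 'gripper_width': 1.0019435591283212} 0.0187
```

View pics/top0.png

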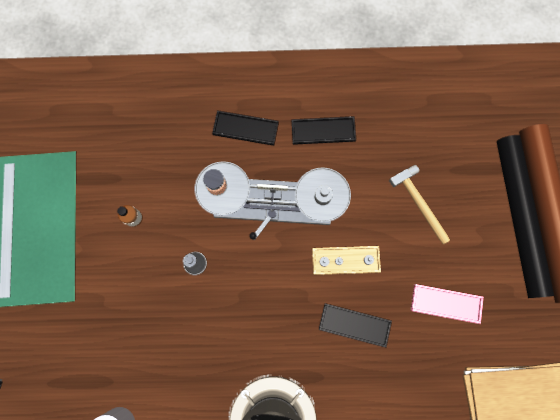

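View pics/side0.png

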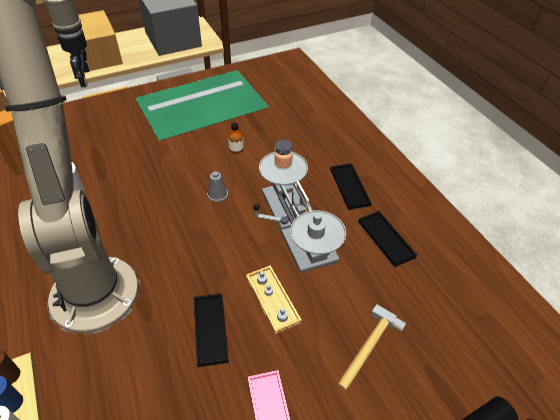

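Top view: the pans are at (222,189) and (322,195). The jar is on the left pan (213,182) and the big weight on the right (323,195). The lever knob is at (253,236). The wooden tray is at (346,260) with weights at (324,261), (339,260) and (369,259). The black trays at (246,127), (323,130) and (355,325) and the pink one at (448,303) are look-alikes. Only the wood-coloured tray fits, so I'll check it in an enlarged crop.

```bash
cat > h.py <<'E'
from station import bot
import cv2,numpy as np
def ray(n,u,v):
    m=bot.camera_model(n);K=np.array(m["camera_matrix"]);T=np.array(m["camera_from_world"])
    R=T[:3,:3];return -R.T@T[:3,3],R.T@np.linalg.solve(K,[u,v,1])
def onz(n,u,v,z):
    c,d=ray(n,u,v);return (c+d*(z-c[2])/d[2])[:2]
def proj(n,p):
    m=bot.camera_model(n);q=np.array(m["camera_matrix"])@(np.array(m["camera_from_world"])@np.append(p,1))[:3];return q[:2]/q[2]
def two(a,b):
    (c1,d1),(c2,d2)=ray("top",*a),ray("side",*b)
    s=np.linalg.lstsq(np.c_[d1,-d2],c2-c1,rcond=None)[0];p,q=c1+s[0]*d1,c2+s[1]*d2
    return (p+q)/2,np.linalg.norm(p-q)
def blobs(mask,lo=30):
    c,_=cv2.findContours(mask.astype(np.uint8),cv2.RETR_EXTERNAL,cv2.CHAIN_APPROX_NONE)
    return sorted([k for k in c if cv2.contourArea(k)>lo],key=cv2.contourArea,reverse=True)
E
python3 - <<'E'
import cv2,numpy as np
from h import *
t=cv2.imread("pics/top0.png");s=cv2.imread("pics/side0.png")
a=cv2.resize(t[150:285,185:385],None,fx=4,fy=4,interpolation=cv2.INTER_CUBIC)
cv2.imwrite("pics/c1.png",a)
b=cv2.resize(s[130:340,190:360],None,fx=2.8,fy=2.8,interpolation=cv2.INTER_CUBIC)
cv2.imwrite("pics/c2.png",b)
hsv=cv2.cvtColor(t,cv2.COLOR_BGR2HSV)
m=(hsv[...,0]>12)&(hsv[...,0]<30)&(hsv[...,2]>170)&(hsv[...,1]>60)
for c in blobs(m,200):
    r=cv2.minAreaRect(c);print("yellow",np.round(r[0],1),r[1],r[2])
    if 300<r[0][0]<390 and 240<r[0][1]<280:
        P=[onz("top",*p,.016) for p in cv2.boxPoints(r)];print(np.round(P,3).tolist(),np.round(np.mean(P,0),4))
E
```

```text
yellow [515. 391.] (56.0, 88.0) 90.0
yellow [346.  259.8] (27.01820182800293, 67.67447662353516) 88.15238952636719
[[0.465, -0.121], [0.467, -0.314], [0.39, -0.311], [0.389, -0.12]] [ 0.4279 -0.2165]
yellow [426.3 210.3] (75.105224609375, 8.17144775390625) 57.2647705078125
```

View pics/c1.png

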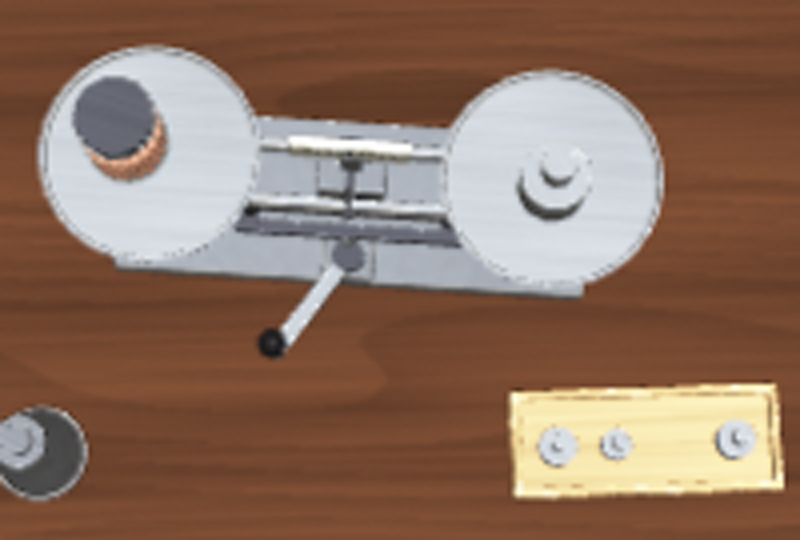

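View pics/c2.png

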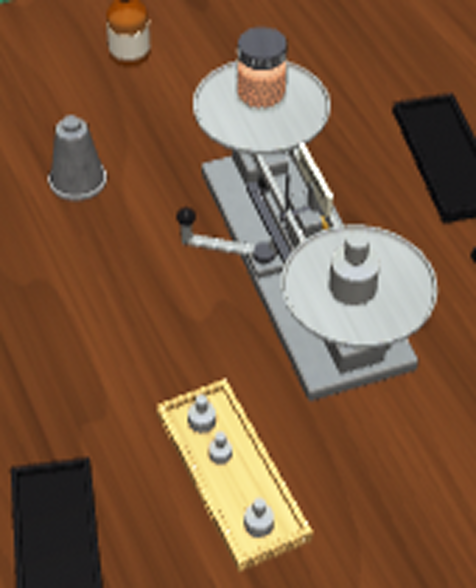

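Crop: the wooden tray holds three weights, at top-view pixels (324,261), (339,261) and (369,260): two 100 g-sized and a 50 g in between. The tray measures 77x192 mm, which confirms it. The jar is on pan_l, the big weight on pan_r, and the knob is at (253,235).

```bash
python3 - <<'E'
from h import *
t=cv2.imread("pics/top0.png")
g=cv2.cvtColor(cv2.resize(t[150:285,185:385],None,fx=4,fy=4,interpolation=cv2.INTER_CUBIC),cv2.COLOR_BGR2GRAY)
C=cv2.HoughCircles(g,cv2.HOUGH_GRADIENT,1,200,param1=120,param2=30,minRadius=98,maxRadius=118)
P=[]
F=lambda u,v:(185+u/4-.4,150+v/4-.4)
S=lambda u,v:(190+u/2.8-.3,130+v/2.8-.3)
for c in sorted(C[0].tolist()):
    print(np.round(c),np.round(onz("top",*F(*c[:2]),.128),4));P.append(onz("top",*F(*c[:2]),.128))
L,R=P[0],P[1];print("dist",np.linalg.norm(L-R),"mid",(L+R)/2)
y=(L-R)/np.linalg.norm(L-R);x=np.array([y[1],-y[0]]);print("yaw",np.arctan2(x[1],x[0]))
piv=(L+R)/2-.045*x;print("pivot",piv)
a=np.radians(-34)
f=-x;rot=lambda v,a:np.array([np.cos(a)*v[0]-np.sin(a)*v[1],np.sin(a)*v[0]+np.cos(a)*v[1]])
print("knob pred arrested/free",piv+.085*rot(f,a),piv+.085*rot(f,-a))
for nm,a,b in [("knob",(271,342),(186,216)),("jarlid",(115,117),(262,44)),("big",(559,166),(357,243)),("w1",(560,446),(202,401)),("w2",(617,441),(221,437)),("w3",(738,437),(258,506)),("conetop",(17,432),(71,122))]:
    p,e=two(F(*a),S(*b));print(nm,np.round(p,4),round(e,4))
for nm,a,z in [("jarlid",(115,117),.2),("big",(559,166),.194),("w1",(560,445),.046),("w2",(617,441),.04),("w3",(738,437),.046),("knob",(271,342),.082)]: print(nm,np.round(onz("top",*F(*a),z),4))
E
```

```text
[154. 152. 108.] [0.6182 0.1188]Traceback (most recent call last):
  File "<stdin>", line 10, in <module>
IndexError: list index out of range
```

```bash
python3 - <<'E'
from h import *
t=cv2.imread("pics/top0.png")
F=lambda u,v:(185+u/4-.4,150+v/4-.4)
S=lambda u,v:(190+u/2.8-.3,130+v/2.8-.3)
L,R=onz("top",*F(150,155),.127),onz("top",*F(554.5,178),.127);print(L,R)
# side-view check of where the centres project
print("side proj crop",(proj("side",[*L,.127])-[190,130])*2.8,(proj("side",[*R,.127])-[190,130])*2.8)
print("dist",np.linalg.norm(L-R),"mid",(L+R)/2)
y=(L-R)/np.linalg.norm(L-R);x=np.array([y[1],-y[0]]);print("yaw",np.arctan2(x[1],x[0]))
piv=(L+R)/2-.045*x;print("pivot",piv)
a=np.radians(-34)
f=-x;rot=lambda v,a:np.array([np.cos(a)*v[0]-np.sin(a)*v[1],np.sin(a)*v[0]+np.cos(a)*v[1]])
print("knob pred arrested/free",piv+.085*rot(f,a),piv+.085*rot(f,-a))
for nm,a,b in [("knob",(271,342),(186,216)),("jarlid",(115,117),(262,44)),("big",(559,166),(357,243)),("w1",(560,446),(202,401)),("w2",(617,441),(221,437)),("w3",(738,437),(258,506)),("conetop",(17,432),(71,122))]:
    p,e=two(F(*a),S(*b));print(nm,np.round(p,4),round(e,4))
for nm,a,z in [("jarlid",(115,117),.2),("big",(559,166),.194),("w1",(560,445),.046),("w2",(617,441),.04),("w3",(738,437),.046),("knob",(271,342),.082)]: print(nm,np.round(onz("top",*F(*a),z),4))
E
```

```text
[0.61679961 0.12133221] [ 0.59379788 -0.14934882]
side proj crop [255.96713807 102.63766035] [355.60876159 283.92908154]
dist 0.27165658318230773 mid [ 0.60529875 -0.01400831]
yaw -0.08477359689372552
pivot [ 0.56046035 -0.01019806]
knob pred arrested/free [0.4942698  0.04312933] [ 0.48622063 -0.05159208]
knob [0.4972 0.0445 0.0761] 0.0031
jarlid [0.6258 0.1343 0.1965] 0.0038
big [ 0.5887 -0.1473  0.1865] 0.0036
w1 [ 0.4259 -0.1543  0.04  ] 0.0059
w2 [ 0.4285 -0.1949  0.0323] 0.0044
w3 [ 0.4282 -0.2788  0.0357] 0.003
conetop [0.4354 0.2164 0.0894] 0.0021
jarlid [0.6229 0.1342]
big [ 0.5851 -0.1461]
w1 [ 0.4231 -0.1531]
w2 [ 0.4256 -0.1934]
w3 [ 0.4257 -0.2765]
knob [0.4947 0.0444]
```

Measurements agree with the spec: the pans are 271 mm apart, and the knob is within 3 mm of where it should be. Plan: big weight to the bench, jar to R, big weight to the back of L, then the small weights in a row at the front of L.

send_rows(
  slide=[
    [-272, -192, -30],
    [-272, -192, -30],
    [-272, -192, -30],
    [-272, -192, -30],
    [-272, -192, -30],
    [-272, -192, -30],
    [-272, -192, -30],
    [-272, -192, -30],
  ],
  roll=[57, 57, 57, 57, 57, 57, 57, 57],
  claw=[1, 1, 1, 1, 1, 1, 1, 1],
  force=50,
)

```text
t: 0.77
eef_pos: [0.3775, 0.4049, 0.2612]
tool_rot: [-0.0, 0.58, 0.815, -0.0]
contact_force: [1.3, -0.8, -0.0]
gripper_width: 0.999
grasp_force: 0.0
```

send_rows(
  slide=[
    [-323, 15, -40],
    [-323, 15, -40],
    [-323, 15, -40],
    [-323, 15, -40],
    [-323, 15, -40],
    [-323, 15, -40],
    [-323, 15, -40],
    [-323, 15, -40],
  ],
  roll=[19.15, 19.15, 19.15, 19.15, 19.15, 19.15, 19.15, 19.15],
  claw=[1, 1, 1, 1, 1, 1, 1, 1],
)

```text
t: 1.43
eef_pos: [0.499, 0.1039, 0.3016]
tool_rot: [0.0, 0.706, 0.708, 0.0]
contact_force: [0.3, -0.6, 0.3]
gripper_width: 1.0
grasp_force: 0.0
```

send_rows(
  slide=[
    [-251, 88, 40],
    [-251, 88, 40],
    [-251, 88, 40],
    [-251, 88, 40],
    [-251, 88, 40],
    [-251, 88, 40],
    [-251, 88, 40],
    [-251, 88, 40],
  ],
  roll=[0, 0, 0, 0, 0, 0, 0, 0],
  claw=[1, 1, 1, 1, 1, 1, 1, 1],
)

```text
t: 2.1
eef_pos: [0.5874, -0.1492, 0.2603]
tool_rot: [0.001, 0.708, 0.706, -0.002]
contact_force: [-0.4, -0.5, 0.7]
gripper_width: 1.0
grasp_force: 0.0
```

```bash
python3 - <<'E'
from h import *
a=bot.read_camera("top")[:,:,::-1];b=bot.read_camera("side")[:,:,::-1]
z=lambda i,x,y:cv2.resize(i[y:y+150,x:x+200],None,fx=4,fy=4,interpolation=cv2.INTER_CUBIC)[:600]
cv2.imwrite("pics/s1.png",z(b,210,140))
o=bot.get_obs();print(o["eef_pos"],o["tool_rot"])
E
```

```text
[ 0.58761334 -0.1437251   0.26055594] [-5.10497628e-04  7.05687295e-01  7.08523054e-01 -5.13407289e-04]
```

View pics/s1.png

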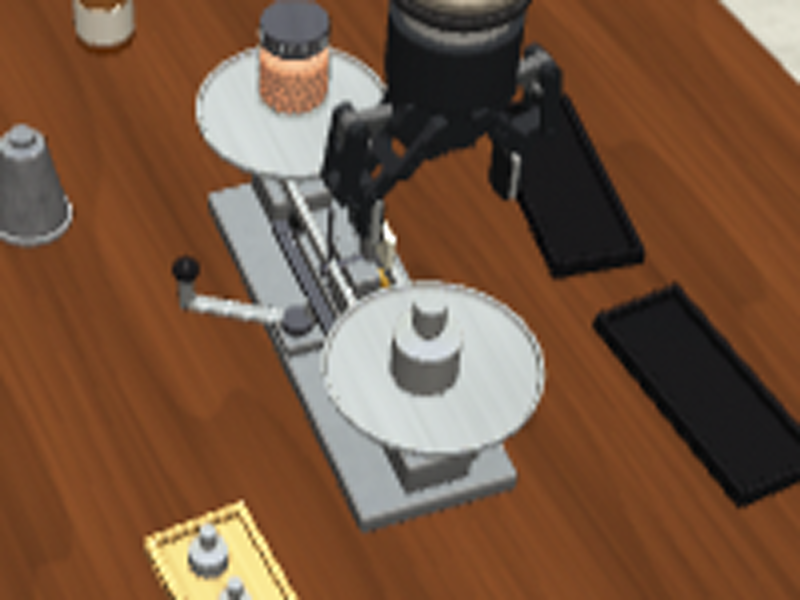

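The side view shows the gripper over the right pan, fingers straddling the big weight (crop 427,345). Descending to grasp.

send_rows(
  slide=[
    [0, 0, 40],
    [0, 0, 80],
    [0, 0, 115],
    [0, 0, 128],
    [0, 0, 128],
    [0, 0, 128],
    [0, 0, 128],
    [0, 0, 128],
  ],
  roll=[0, 0, 0, 0, 0, 0, 0, 0],
  claw=[1, 1, 1, 1, 0.3, 0.3, 0.3, 0.3],
)

```text
t: 2.87
eef_pos: [0.59, -0.1433, 0.1358]
tool_rot: [0.002, 0.705, 0.709, 0.002]
contact_force: [1.3, -0.2, 1.1]
gripper_width: 0.519
grasp_force: 52.5
```

send_rows(
  slide=[
    [0, 0, -25],
    [15, -20, -40],
    [45, -60, -40],
    [75, -100, -40],
    [100, -140, -30],
    [100, -140, 0],
    [100, -140, 40],
    [100, -140, 80],
  ],
  roll=[0, 0, 0, 0, 0, 0, 0, 0],
  claw=[0.3, 0.3, 0.3, 0.3, 0.3, 0.3, 0.3, 0.3],
)

```text
t: 3.53
eef_pos: [0.4479, -0.042, 0.0538]
tool_rot: [0.001, 0.704, 0.71, 0.002]
contact_force: [1.3, 0.8, -5.4]
gripper_width: 0.521
grasp_force: 53.4
```

send_rows(
  slide=[
    [0, 0, 30],
    [0, 0, 42],
    [0, 0, 43],
    [0, 0, 43],
    [0, 0, 43],
    [0, 0, 43],
    [0, 0, 43],
    [0, 0, 10],
  ],
  roll=[0, 0, 0, 0, 0, 0, 0, 0],
  claw=[0.3, 0.3, 0.3, 0.3, 0.85, 0.85, 0.85, 0.85],
)

```text
t: 4.2
eef_pos: [0.4453, -0.0438, 0.041]
tool_rot: [-0.002, 0.705, 0.709, -0.002]
contact_force: [0.9, 0.6, -0.4]
gripper_width: 0.848
grasp_force: 0.0
```

send_rows(
  slide=[
    [0, 0, -40],
    [0, 0, -80],
    [0, 0, -120],
    [0, 0, -160],
    [0, 0, -200],
    [20, 20, -220],
    [45, 45, -220],
    [70, 70, -220],
  ],
  roll=[0, 0, 0, 0, 0, 0, 0, 0],
  claw=[0.9, 1, 1, 1, 1, 1, 1, 1],
)

```text
t: 4.87
eef_pos: [0.519, 0.0276, 0.2664]
tool_rot: [0.001, 0.705, 0.709, 0.004]
contact_force: [1.3, 0.9, 0.6]
gripper_width: 1.0
grasp_force: 0.0
```

send_rows(
  slide=[
    [28, 28, 0],
    [55, 55, 0],
    [85, 85, 0],
    [108, 108, 0],
    [108, 108, 0],
    [108, 108, 0],
    [108, 108, 0],
    [108, 108, 0],
  ],
  roll=[0, 0, 0, 0, 0, 0, 0, 0],
  claw=[1, 1, 1, 1, 1, 1, 1, 1],
)

```text
t: 5.53
eef_pos: [0.6239, 0.1335, 0.2638]
tool_rot: [0.0, 0.706, 0.708, 0.0]
contact_force: [0.5, -0.4, 0.9]
gripper_width: 1.001
grasp_force: 0.0
```

```bash
python3 - <<'E'
from h import *
b=bot.read_camera("side")[:,:,::-1];bot.read_camera("top")
cv2.imwrite("pics/s2.png",cv2.resize(b[130:280,190:390],None,fx=4,fy=4,interpolation=cv2.INTER_CUBIC))
print(bot.get_obs()["eef_pos"])
E
```

```text
[0.62392886 0.13373872 0.26389769]
```

View pics/s2.png

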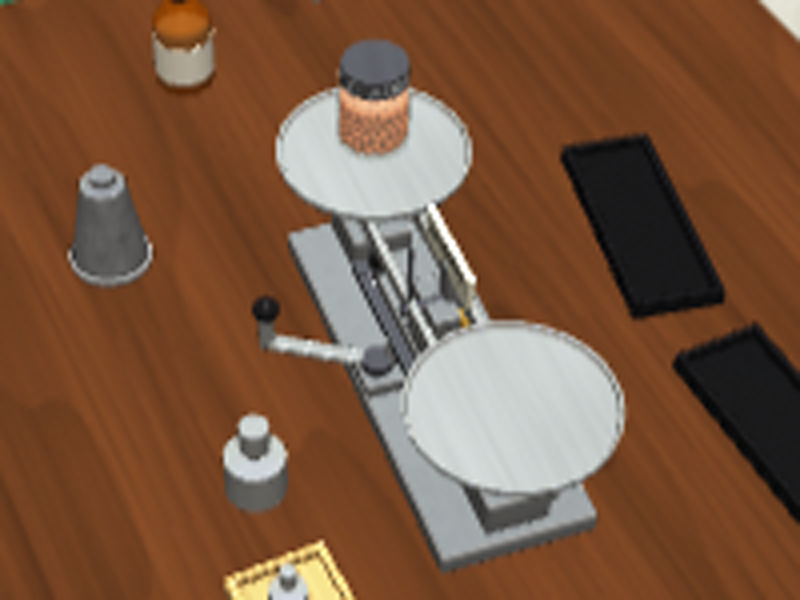

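The big weight stands on the bench at crop (255,462), and the jar is still on the left pan at (375,95). The gripper is just above the crop. Descend on the jar.

send_rows(
  slide=[
    [0, 0, 40],
    [0, 0, 80],
    [0, 0, 110],
    [0, 0, 119],
    [0, 0, 119],
    [0, 0, 119],
    [0, 0, 119],
    [0, 0, 119],
  ],
  roll=[0, 0, 0, 0, 0, 0, 0, 0],
  claw=[1, 1, 1, 1, 0.4, 0.4, 0.4, 0.4],
  force=60,
)

```text
t: 6.3
eef_pos: [0.6266, 0.1348, 0.1472]
tool_rot: [0.001, 0.705, 0.709, 0.002]
contact_force: [1.2, -1.2, 3.2]
gripper_width: 0.64
grasp_force: 63.8
```

send_rows(
  slide=[
    [0, 0, -35],
    [0, 0, -70],
    [-35, -4, -70],
    [-75, -8, -70],
    [-115, -12, -70],
    [-155, -16, -70],
    [-195, -20, -70],
    [-235, -24, -70],
  ],
  roll=[0, 0, 0, 0, 0, 0, 0, 0],
  claw=[0.4, 0.4, 0.4, 0.4, 0.4, 0.4, 0.4, 0.4],
)

```text
t: 6.97
eef_pos: [0.6007, -0.1015, 0.2145]
tool_rot: [-0.0, 0.705, 0.709, 0.0]
contact_force: [0.7, -0.5, -6.5]
gripper_width: 0.638
grasp_force: 68.3
```

send_rows(
  slide=[
    [-25, -3, 0],
    [-48, -6, 5],
    [-48, -6, 40],
    [-48, -6, 60],
    [-48, -6, 66],
    [-48, -6, 69],
    [-48, -6, 69],
    [-48, -6, 69],
  ],
  roll=[0, 0, 0, 0, 0, 0, 0, 0],
  claw=[0.4, 0.4, 0.4, 0.4, 0.4, 0.4, 0.4, 0.4],
)

```text
t: 7.63
eef_pos: [0.5953, -0.1486, 0.1472]
tool_rot: [-0.001, 0.705, 0.709, -0.0]
contact_force: [-5.7, 0.1, 3.2]
gripper_width: 0.637
grasp_force: 69.0
```

send_rows(
  slide=[
    [0, 0, 1],
    [0, 0, 1],
    [0, 0, 1],
    [0, 0, 1],
    [0, 0, -30],
    [0, 0, -65],
    [0, 0, -100],
    [0, 0, -110],
  ],
  roll=[0, 0, 0, 0, 0, 0, 0, 0],
  claw=[1, 1, 1, 1, 1, 1, 1, 1],
)

```text
t: 8.3
eef_pos: [0.5986, -0.1493, 0.2609]
tool_rot: [0.003, 0.705, 0.709, 0.002]
contact_force: [0.5, -0.4, 0.7]
gripper_width: 0.998
grasp_force: 0.0
```

send_rows(
  slide=[
    [28, -40, 0],
    [53, -75, 0],
    [80, -113, 0],
    [106, -149, 0],
    [106, -149, 30],
    [106, -149, 70],
    [106, -149, 110],
    [106, -149, 150],
  ],
  roll=[0, 0, 0, 0, 0, 0, 0, 0],
  claw=[1, 1, 1, 1, 1, 1, 1, 1],
  force=50,
)

```text
t: 8.97
eef_pos: [0.4471, -0.0421, 0.1045]
tool_rot: [0.001, 0.704, 0.71, 0.002]
contact_force: [1.3, 0.9, 0.5]
gripper_width: 0.999
grasp_force: 0.0
```

send_rows(
  slide=[
    [0, 0, 35],
    [0, 0, 70],
    [0, 0, 94],
    [0, 0, 94],
    [0, 0, 94],
    [0, 0, 94],
    [0, 0, 94],
    [0, 0, 94],
  ],
  roll=[0, 0, 0, 0, 0, 0, 0, 0],
  claw=[1, 1, 1, 0.9, 0.3, 0.3, 0.3, 0.3],
)

```text
t: 9.63
eef_pos: [0.4481, -0.0431, 0.0131]
tool_rot: [0.001, 0.705, 0.709, 0.002]
contact_force: [-0.7, -0.1, 5.6]
gripper_width: 0.523
grasp_force: 51.0
```

send_rows(
  slide=[
    [0, 0, -35],
    [0, 0, -75],
    [0, 0, -115],
    [0, 0, -155],
    [10, 12, -180],
    [35, 42, -180],
    [60, 73, -180],
    [85, 104, -180],
  ],
  roll=[0, 0, 0, 0, 0, 0, 0, 0],
  claw=[0.3, 0.3, 0.3, 0.3, 0.3, 0.3, 0.3, 0.3],
)

```text
t: 10.3
eef_pos: [0.5508, 0.0445, 0.1931]
tool_rot: [-0.0, 0.705, 0.709, 0.002]
contact_force: [0.9, -0.1, -4.1]
gripper_width: 0.522
grasp_force: 55.1
```

send_rows(
  slide=[
    [25, 30, 0],
    [50, 60, 0],
    [70, 85, 0],
    [79, 96, 0],
    [79, 96, 30],
    [79, 96, 48],
    [79, 96, 54],
    [79, 96, 56],
  ],
  roll=[0, 0, 0, 0, 0, 0, 0, 0],
  claw=[0.3, 0.3, 0.3, 0.3, 0.3, 0.3, 0.3, 0.3],
)

```text
t: 10.97
eef_pos: [0.644, 0.1232, 0.136]
tool_rot: [-0.001, 0.705, 0.709, -0.001]
contact_force: [-7.7, 2.1, 10.4]
gripper_width: 0.519
grasp_force: 56.8
```

send_rows(
  slide=[
    [0, 0, 1],
    [0, 0, 1],
    [0, 0, 1],
    [0, 0, 1],
    [0, 0, 1],
    [0, 0, -30],
    [0, 0, -65],
    [0, 0, -100],
  ],
  roll=[0, 0, 0, 0, 0, 0, 0, 0],
  claw=[0.3, 0.85, 0.85, 0.85, 0.85, 0.85, 0.85, 0.85],
)

```text
t: 11.63
eef_pos: [0.645, 0.1218, 0.2362]
tool_rot: [-0.0, 0.705, 0.709, -0.001]
contact_force: [0.5, 1.2, -0.3]
gripper_width: 0.852
grasp_force: 0.0
```

```bash
python3 - <<'E'
from h import *
a=bot.read_camera("top")[:,:,::-1];b=bot.read_camera("side")[:,:,::-1]
c=np.vstack([cv2.resize(a[240:280,305:385],None,fx=10,fy=7.5,interpolation=cv2.INTER_CUBIC)[:300],cv2.resize(b[150:280,190:390],None,fx=4,fy=2.3,interpolation=cv2.INTER_CUBIC)[:299]])
cv2.imwrite("pics/m3.png",c);cv2.imwrite("pics/fullside3.png",b);cv2.imwrite("pics/fulltop3.png",a)
E
```

```text
(no output)
```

View pics/m3.png

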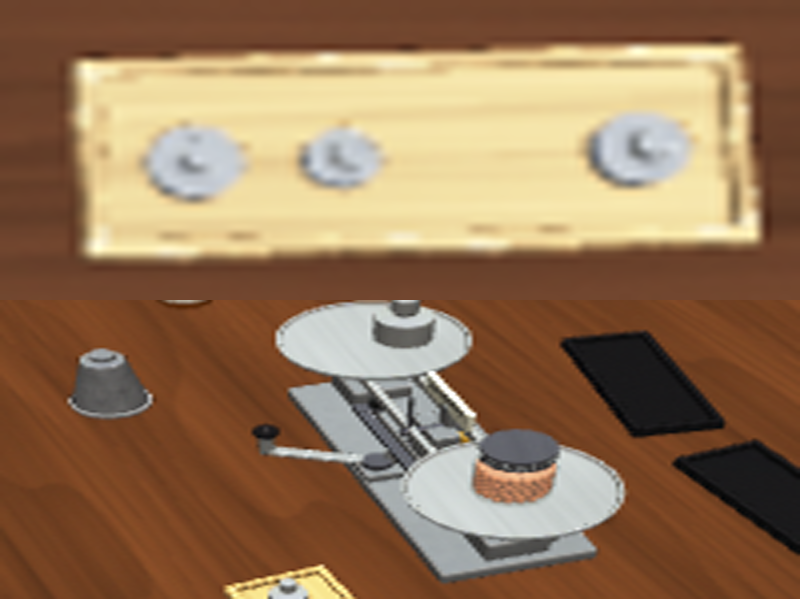

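The top strip shows weights at crop (193,161), (341,157) and (640,149). The side strip shows the jar on the right pan near the middle and the big weight at the back of the left pan. Both are good.

```bash
python3 - <<'E'
from h import *
for u,v,z in[(193,161,.021),(341,157,.018),(640,149,.021)]: print(np.round(onz("top",305+u/10-.45,240+v/7.5-.43,z),4))
b=cv2.imread("pics/fullside3.png")
t=cv2.imread("pics/fulltop3.png")[246:276,313:381].astype(int)
m=(t.max(2)-t.min(2)<45)
for c in blobs(m,15):
    x,y,w,h=cv2.boundingRect(c);print(x+313+w/2-.5,y+246+h/2-.5,w,h,np.round(onz("top",x+313+w/2-.5,y+246+h/2-.5,.021),4))
o=bot.get_obs();print(o["eef_pos"],o["q"])
# side: knob tops expected
for x,y in [(.424,-.154),(.427,-.194),(.427,-.2775)]:print(proj("side",[x,y,.046]))
E
```

```text
[ 0.4251 -0.1532]
[ 0.4259 -0.1955]
[ 0.4266 -0.2796]
368.5 259.5 10 10 [ 0.4264 -0.2794]
324.0 261.5 11 10 [ 0.4238 -0.1536]
338.5 260.5 8 8 [ 0.4256 -0.1947]
[0.64920106 0.12165842 0.24195198] [-0.75439255  0.51098501  0.68666926  1.62420564 -0.35244425  1.12215581
  0.02606775]
[260.05392474 272.04479736]
[267.15964589 283.02000768]
[280.65812161 308.21318686]
```

send_rows(
  slide=[
    [-30, -24, 0],
    [-60, -48, 0],
    [-90, -72, 0],
    [-120, -96, 0],
    [-150, -120, 0],
    [-180, -144, 0],
    [-210, -168, 0],
    [-240, -192, 0],
  ],
  roll=[0, 0, 0, 0, 0, 0, 0, 0],
  claw=[0.6, 0.45, 0.45, 0.45, 0.45, 0.45, 0.45, 0.45],
)

```text
t: 12.4
eef_pos: [0.4535, -0.1203, 0.2352]
tool_rot: [0.0, 0.705, 0.709, 0.0]
contact_force: [-0.1, -0.4, 0.6]
gripper_width: 0.447
grasp_force: 0.0
```

send_rows(
  slide=[
    [-28, -22, 0],
    [-35, -29, 35],
    [-35, -29, 75],
    [-35, -29, 115],
    [-35, -29, 150],
    [-35, -29, 150],
    [-35, -29, 150],
    [-35, -29, 150],
  ],
  roll=[0, 0, 0, 0, 0, 0, 0, 0],
  claw=[0.45, 0.45, 0.45, 0.45, 0.45, 0.45, 0.45, 0.45],
)

```text
t: 13.07
eef_pos: [0.4271, -0.1548, 0.0867]
tool_rot: [0.001, 0.705, 0.709, 0.0]
contact_force: [0.5, 0.0, -0.4]
gripper_width: 0.451
grasp_force: 0.0
```

```bash
python3 - <<'E'
from h import *
P=[]
for i in range(6):
    b=bot.read_camera("side");o=bot.get_obs();P.append(o["eef_pos"])
print(np.round(P,4).tolist(),np.mean(P,0),o["tool_rot"])
cv2.imwrite("pics/s4.png",cv2.resize(b[225:325,215:315,::-1],None,fx=6,fy=6,interpolation=cv2.INTER_CUBIC))
E
```

```text
[[0.4277, -0.1547, 0.0872], [0.4279, -0.1545, 0.0874], [0.4278, -0.1543, 0.0873], [0.4276, -0.1541, 0.087], [0.4274, -0.154, 0.0867], [0.4271, -0.154, 0.0864]] [ 0.42759337 -0.15425699  0.08700051] [0.00087928 0.70481467 0.7093901  0.00109429]
```

View pics/s4.png

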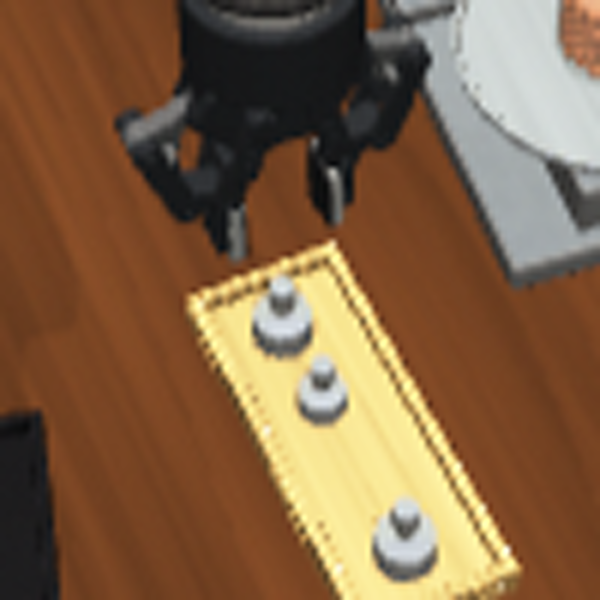

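The gripper is centred over the first weight (crop 283,310). Grasping.

send_rows(
  slide=[
    [0, -1, 30],
    [0, -1, 55],
    [0, -1, 59],
    [0, -1, 59],
    [0, -1, 59],
    [0, -1, 59],
    [0, -1, 59],
    [0, -1, 59],
  ],
  roll=[0, 0, 0, 0, 0, 0, 0, 0],
  claw=[0.45, 0.45, 0.45, 0.0, 0.0, 0.0, 0.0, 0.0],
  force=30,
)

```text
t: 14.03
eef_pos: [0.4258, -0.1542, 0.0271]
tool_rot: [0.001, 0.705, 0.709, 0.001]
contact_force: [0.4, -0.2, 2.4]
gripper_width: 0.119
grasp_force: 29.5
```

send_rows(
  slide=[
    [0, 0, -35],
    [0, 0, -75],
    [0, 0, -115],
    [0, 0, -150],
    [35, 18, -150],
    [70, 36, -150],
    [105, 54, -150],
    [140, 72, -150],
  ],
  roll=[0, 0, 0, 0, 0, 0, 0, 0],
  claw=[0, 0, 0, 0, 0, 0, 0, 0],
)

```text
t: 14.7
eef_pos: [0.4968, -0.0118, 0.1771]
tool_rot: [-0.0, 0.705, 0.709, 0.001]
contact_force: [-0.2, -0.6, -0.7]
gripper_width: 0.125
grasp_force: 29.6
```

send_rows(
  slide=[
    [35, 18, 0],
    [70, 36, 0],
    [105, 54, 0],
    [140, 72, 0],
    [171, 87, 0],
    [171, 87, 10],
    [171, 87, 26],
    [171, 87, 32],
  ],
  roll=[0, 0, 0, 0, 0, 0, 0, 0],
  claw=[0, 0, 0, 0, 0, 0, 0, 0],
)

```text
t: 15.37
eef_pos: [0.5817, 0.1586, 0.1431]
tool_rot: [-0.0, 0.704, 0.71, -0.0]
contact_force: [-1.7, 3.6, 13.8]
gripper_width: 0.124
grasp_force: 31.3
```

send_rows(
  slide=[
    [0, 0, 0],
    [0, 0, 0],
    [0, 0, 0],
    [0, 0, 0],
    [0, 0, 0],
    [0, 0, -15],
    [0, 0, -45],
    [0, 0, -80],
  ],
  roll=[0, 0, 0, 0, 0, 0, 0, 0],
  claw=[0, 0, 0.3, 0.3, 0.3, 0.3, 0.3, 0.3],
)

```text
t: 16.03
eef_pos: [0.5807, 0.1571, 0.2235]
tool_rot: [-0.001, 0.705, 0.709, -0.002]
contact_force: [0.5, 0.3, 0.5]
gripper_width: 0.296
grasp_force: 0.0
```

send_rows(
  slide=[
    [-35, -16, 0],
    [-70, -32, 0],
    [-105, -48, 0],
    [-140, -64, 0],
    [-175, -80, 0],
    [-210, -96, 0],
    [-245, -112, 0],
    [-280, -128, 0],
  ],
  roll=[0, 0, 0, 0, 0, 0, 0, 0],
  claw=[0.3, 0.3, 0.45, 0.45, 0.45, 0.45, 0.45, 0.45],
)

```text
t: 16.7
eef_pos: [0.4546, -0.1247, 0.2243]
tool_rot: [-0.0, 0.705, 0.709, 0.0]
contact_force: [0.5, -0.8, -0.1]
gripper_width: 0.454
grasp_force: 0.0
```

send_rows(
  slide=[
    [-35, -15, 0],
    [-72, -30, 0],
    [-72, -30, 40],
    [-72, -30, 80],
    [-72, -30, 120],
    [-72, -30, 155],
    [-72, -30, 190],
    [-72, -30, 203],
  ],
  roll=[0, 0, 0, 0, 0, 0, 0, 0],
  claw=[0.45, 0.45, 0.45, 0.45, 0.45, 0.45, 0.45, 0.45],
)

```text
t: 17.37
eef_pos: [0.4237, -0.1945, 0.0175]
tool_rot: [-0.002, 0.705, 0.709, -0.002]
contact_force: [-1.5, 0.3, 0.1]
gripper_width: 0.45
grasp_force: 0.0
```

send_rows(
  slide=[
    [0, 0, 0],
    [0, 0, 0],
    [0, 0, 0],
    [0, 0, 0],
    [0, 0, 0],
    [0, 0, 0],
    [0, 0, 0],
    [0, 0, 0],
  ],
  roll=[0, 0, 0, 0, 0, 0, 0, 0],
  claw=[0.45, 0.45, 0, 0, 0, 0, 0, 0],
)

```text
t: 18.03
eef_pos: [0.4276, -0.1954, 0.0225]
tool_rot: [0.001, 0.705, 0.709, 0.001]
contact_force: [1.2, -0.5, 7.8]
gripper_width: 0.107
grasp_force: 29.9
```

send_rows(
  slide=[
    [0, 0, -35],
    [0, 0, -75],
    [0, 0, -115],
    [0, 0, -150],
    [36, 18, -150],
    [72, 36, -150],
    [108, 54, -150],
    [144, 72, -150],
  ],
  roll=[0, 0, 0, 0, 0, 0, 0, 0],
  claw=[0, 0, 0, 0, 0, 0, 0, 0],
)

```text
t: 18.7
eef_pos: [0.4981, -0.0486, 0.1721]
tool_rot: [0.0, 0.705, 0.709, 0.001]
contact_force: [0.1, -1.1, -0.7]
gripper_width: 0.111
grasp_force: 29.6
```

send_rows(
  slide=[
    [36, 18, 0],
    [72, 36, 0],
    [108, 54, 0],
    [144, 72, 0],
    [172, 86, 0],
    [172, 86, 12],
    [172, 86, 27],
    [172, 86, 32],
  ],
  roll=[0, 0, 0, 0, 0, 0, 0, 0],
  claw=[0, 0, 0, 0, 0, 0, 0, 0],
)

```text
t: 19.37
eef_pos: [0.582, 0.123, 0.1383]
tool_rot: [-0.0, 0.704, 0.71, -0.0]
contact_force: [-2.1, 4.5, 16.0]
gripper_width: 0.112
grasp_force: 31.1
```

send_rows(
  slide=[
    [0, 0, 1],
    [0, 0, 1],
    [0, 0, 1],
    [0, 0, 1],
    [0, 0, 1],
    [0, 0, -15],
    [0, 0, -45],
    [0, 0, -80],
  ],
  roll=[0, 0, 0, 0, 0, 0, 0, 0],
  claw=[0, 0, 0.3, 0.3, 0.3, 0.3, 0.3, 0.3],
)

```text
t: 20.03
eef_pos: [0.5809, 0.1211, 0.2185]
tool_rot: [-0.001, 0.705, 0.709, -0.002]
contact_force: [0.5, 0.9, 1.0]
gripper_width: 0.299
grasp_force: 0.0
```

send_rows(
  slide=[
    [-38, -15, 0],
    [-76, -30, 0],
    [-114, -45, 0],
    [-152, -60, 0],
    [-190, -75, 0],
    [-228, -90, 0],
    [-266, -105, 0],
    [-304, -120, 0],
  ],
  roll=[0, 0, 0, 0, 0, 0, 0, 0],
  claw=[0.3, 0.3, 0.45, 0.45, 0.45, 0.45, 0.45, 0.45],
)

```text
t: 20.7
eef_pos: [0.4628, -0.1847, 0.2193]
tool_rot: [-0.0, 0.705, 0.709, 0.0]
contact_force: [-0.1, -0.9, -1.0]
gripper_width: 0.449
grasp_force: 0.0
```

send_rows(
  slide=[
    [-35, -14, 0],
    [-70, -28, 0],
    [-96, -38, 0],
    [-96, -38, 40],
    [-96, -38, 80],
    [-96, -38, 120],
    [-96, -38, 160],
    [-96, -38, 186],
  ],
  roll=[0, 0, 0, 0, 0, 0, 0, 0],
  claw=[0.45, 0.45, 0.45, 0.45, 0.45, 0.45, 0.45, 0.45],
)

```text
t: 21.37
eef_pos: [0.4249, -0.2784, 0.03]
tool_rot: [-0.002, 0.705, 0.709, -0.001]
contact_force: [0.0, 0.6, 0.1]
gripper_width: 0.445
grasp_force: 0.0
```

send_rows(
  slide=[
    [0, 0, 7],
    [0, 0, 7],
    [0, 0, 7],
    [0, 0, 7],
    [0, 0, 7],
    [0, 0, 7],
    [0, 0, 7],
    [0, 0, 7],
  ],
  roll=[0, 0, 0, 0, 0, 0, 0, 0],
  claw=[0.45, 0.45, 0, 0, 0, 0, 0, 0],
)

```text
t: 22.03
eef_pos: [0.4283, -0.2798, 0.0278]
tool_rot: [0.002, 0.705, 0.709, 0.001]
contact_force: [0.1, 0.4, 8.6]
gripper_width: 0.125
grasp_force: 30.0
```

send_rows(
  slide=[
    [0, 0, -35],
    [0, 0, -75],
    [0, 0, -115],
    [0, 0, -150],
    [38, 16, -150],
    [76, 33, -150],
    [114, 50, -150],
    [152, 66, -150],
  ],
  roll=[0, 0, 0, 0, 0, 0, 0, 0],
  claw=[0, 0, 0, 0, 0, 0, 0, 0],
)

```text
t: 22.7
eef_pos: [0.4926, -0.1247, 0.1771]
tool_rot: [0.0, 0.705, 0.709, 0.001]
contact_force: [1.1, 0.2, -0.4]
gripper_width: 0.123
grasp_force: 29.8
```

send_rows(
  slide=[
    [38, 16, 0],
    [76, 33, 0],
    [114, 50, 0],
    [152, 66, 0],
    [190, 82, 0],
    [212, 91, 0],
    [212, 91, 15],
    [212, 91, 28],
  ],
  roll=[0, 0, 0, 0, 0, 0, 0, 0],
  claw=[0, 0, 0, 0, 0, 0, 0, 0],
)

```text
t: 23.37
eef_pos: [0.5823, 0.0884, 0.1482]
tool_rot: [0.0, 0.703, 0.711, 0.001]
contact_force: [-0.4, -0.5, -1.8]
gripper_width: 0.121
grasp_force: 29.8
```

send_rows(
  slide=[
    [0, 0, 4],
    [0, 0, 5],
    [0, 0, 5],
    [0, 0, 5],
    [0, 0, 5],
    [0, 0, -15],
    [0, 0, -45],
    [0, 0, -80],
  ],
  roll=[0, 0, 0, 0, 0, 0, 0, 0],
  claw=[0, 0, 0.3, 0.3, 0.3, 0.3, 0.3, 0.3],
)

```text
t: 24.03
eef_pos: [0.5801, 0.0847, 0.2277]
tool_rot: [-0.001, 0.706, 0.709, -0.002]
contact_force: [0.8, 1.3, 0.2]
gripper_width: 0.305
grasp_force: 0.0
```

```bash
python3 - <<'E'
from h import *
b=bot.read_camera("side")[:,:,::-1]
cv2.imwrite("pics/s5.png",cv2.resize(b[130:280,190:390],None,fx=4,fy=4,interpolation=cv2.INTER_CUBIC))
P=[]
for i in range(4): bot.read_camera("top");P.append(bot.get_obs()["eef_pos"])
print(np.mean(P,0))
E
```

```text
[0.58271115 0.08498802 0.23016367]
```

View pics/s5.png

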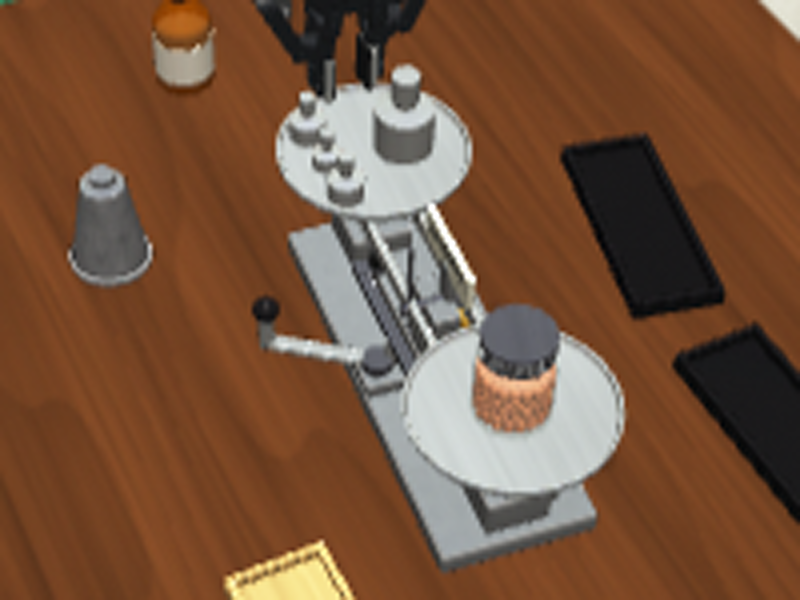

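All small weights stand on the left pan (crop (305,120), (323,152), (345,185)) with the big weight at (405,120). The jar is on the right pan, the lever is arrested, and the knob is at crop (265,308). Going to the knob now.

send_rows(
  slide=[
    [-14, -30, 0],
    [-28, -60, 0],
    [-41, -88, 0],
    [-41, -88, 35],
    [-41, -88, 75],
    [-41, -88, 115],
    [-41, -88, 150],
    [-41, -88, 170],
  ],
  roll=[0, 0, 0, 0, 0, 0, 0, 0],
  claw=[0.5, 0.5, 0.5, 0.5, 0.5, 0.5, 0.5, 0.5],
)

```text
t: 24.95
eef_pos: [0.4903, 0.0437, 0.0538]
tool_rot: [-0.002, 0.705, 0.709, -0.003]
contact_force: [-0.6, 0.7, 0.0]
gripper_width: 0.501
grasp_force: 0.0
```

send_rows(
  slide=[
    [0, 0, 0],
    [0, 0, 0],
    [0, 0, 0],
    [0, 0, 0],
    [0, 0, 0],
    [0, 0, 0],
    [0, 0, 0],
    [0, 0, 0],
  ],
  roll=[0, 0, 0, 0, 0, 0, 0, 0],
  claw=[0.5, 0.5, 0, 0, 0, 0, 0, 0],
  force=40,
)

```text
t: 25.62
eef_pos: [0.4969, 0.0437, 0.0599]
tool_rot: [0.003, 0.705, 0.709, 0.002]
contact_force: [6.3, -2.7, -6.8]
gripper_width: 0.2
grasp_force: 39.1
```

send_rows(
  slide=[
    [-10, -7, 0],
    [-22, -13, 0],
    [-34, -17, 0],
    [-47, -18, 0],
    [-59, -19, 0],
    [-72, -17, 0],
    [-84, -13, 0],
    [-96, -7, 0],
  ],
  roll=[0, 0, 0, 0, 0, 0, 0, 0],
  claw=[0, 0, 0, 0, 0, 0, 0, 0],
)

```text
t: 26.28
eef_pos: [0.487, -0.0504, 0.0598]
tool_rot: [-0.002, 0.704, 0.71, 0.001]
contact_force: [-9.8, 4.8, 14.0]
gripper_width: 0.204
grasp_force: 40.9
```

send_rows(
  slide=[
    [-3, 2, 0],
    [-4, 2, 0],
    [-4, 2, 0],
    [-4, 2, 0],
    [-4, 2, 0],
    [-4, 2, 0],
    [-4, 2, 0],
    [-4, 2, 0],
  ],
  roll=[0, 0, 0, 0, 0, 0, 0, 0],
  claw=[0, 0, 0, 0, 0, 0, 0, 0],
)

```text
t: 26.95
eef_pos: [0.4894, -0.0561, 0.0598]
tool_rot: [-0.0, 0.705, 0.709, 0.001]
contact_force: [-3.4, -1.6, 6.6]
gripper_width: 0.206
grasp_force: 40.5
```

send_rows(
  slide=[
    [0, 0, 0],
    [0, 0, 0],
    [0, 0, 0],
    [3, -1, 0],
    [3, -1, 0],
    [3, -1, 0],
    [3, -1, 0],
    [3, -1, 0],
  ],
  roll=[0, 0, 0, 0, 0, 0, 0, 0],
  claw=[0.6, 0.6, 0.6, 0.6, 0.6, 0.6, 0.6, 0.6],
)

```text
t: 27.62
eef_pos: [0.4885, -0.0527, 0.0582]
tool_rot: [0.0, 0.705, 0.709, -0.0]
contact_force: [0.5, 0.1, 0.3]
gripper_width: 0.603
grasp_force: 0.0
```

send_rows(
  slide=[
    [0, 0, 0],
    [0, 0, 0],
    [0, 0, 0],
    [0, 0, 0],
    [0, 0, 0],
    [0, 0, 0],
    [0, 0, 0],
    [0, 0, 0],
  ],
  roll=[0, 0, 0, 0, 0, 0, 0, 0],
  claw=[0.6, 0.6, 0.6, 0.6, 0.6, 0.6, 0.6, 0.6],
)

```text
t: 28.28
eef_pos: [0.4885, -0.0527, 0.0582]
tool_rot: [-0.0, 0.705, 0.709, 0.0]
contact_force: [-0.2, 0.4, 0.1]
gripper_width: 0.599
grasp_force: 0.0
```

```bash
python3 - <<'E'
from h import *
for i in range(50): a=bot.read_camera("top")
b=bot.read_camera("side")
cv2.imwrite("pics/s6.png",np.vstack([cv2.resize(a[150:225,185:385,::-1],None,fx=4,fy=4,interpolation=cv2.INTER_CUBIC),cv2.resize(b[150:250,210:360,::-1],None,fx=4,fy=3,interpolation=cv2.INTER_CUBIC)[:,:600].repeat(1,0) if 0 else cv2.resize(b[160:260,210:360,::-1],(800,300),interpolation=cv2.INTER_CUBIC)]))
o=bot.get_obs();print(o["t"],o["eef_pos"],o["contact_force"],o["gripper_width"])
E
```

```text
30.8333 [ 0.48852316 -0.0527173   0.05820658] [-0.35181644 -0.03971296 -0.10859209] 0.5981492385037416
```

View pics/s6.png

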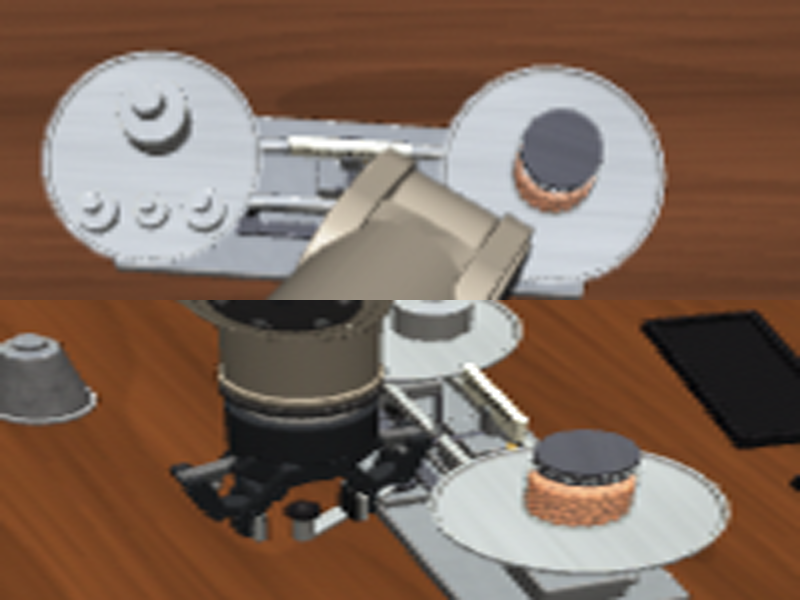

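Top: the left pan carries the big weight and three small ones, and the right pan carries the jar. The pans have shifted with the beam. Side: the open fingers straddle the freed knob at strip (303,510), about full-image (266.5,230). I'll check the lever angle from that and wait a bit longer.

```bash
python3 - <<'E'
from h import *
print(onz("side",266.5,229.7,.080),proj("side",[.4862,-.0516,.078]))
for i in range(30): bot.read_camera("top")
print(bot.get_obs()["t"])
E
```

```text
[ 0.48924626 -0.05157176] [265.52113737 230.51008197]
32.3333
```

send_rows(
  slide=[
    [0, 0, 0],
    [0, 0, 0],
    [0, 0, 0],
    [0, 0, 0],
    [0, 0, 0],
    [0, 0, 0],
    [0, 0, 0],
    [0, 0, 0],
  ],
  roll=[0, 0, 0, 0, 0, 0, 0, 0],
  claw=[0, 0, 0, 0, 0, 0, 0, 0],
  force=40,
)

```text
t: 33.0
eef_pos: [0.4892, -0.0527, 0.0584]
tool_rot: [0.0, 0.705, 0.709, 0.0]
contact_force: [3.5, 0.6, 1.0]
gripper_width: 0.202
grasp_force: 39.0
```

send_rows(
  slide=[
    [12, -6, 0],
    [24, -10, 0],
    [37, -12, 0],
    [49, -11, 0],
    [62, -10, 0],
    [74, -6, 0],
    [86, 0, 0],
    [96, 7, 0],
  ],
  roll=[0, 0, 0, 0, 0, 0, 0, 0],
  claw=[0, 0, 0, 0, 0, 0, 0, 0],
)

```text
t: 33.67
eef_pos: [0.492, 0.0422, 0.058]
tool_rot: [-0.002, 0.706, 0.708, -0.002]
contact_force: [-12.8, 0.1, 15.8]
gripper_width: 0.203
grasp_force: 41.1
```

send_rows(
  slide=[
    [3, 3, 0],
    [5, 4, 0],
    [5, 4, 0],
    [5, 4, 0],
    [5, 4, 0],
    [5, 4, 0],
    [5, 4, 0],
    [5, 4, 0],
  ],
  roll=[0, 0, 0, 0, 0, 0, 0, 0],
  claw=[0, 0, 0, 0, 0, 0, 0, 0],
)

```text
t: 34.33
eef_pos: [0.4956, 0.0484, 0.058]
tool_rot: [-0.003, 0.705, 0.709, -0.002]
contact_force: [-7.3, 1.4, 12.6]
gripper_width: 0.199
grasp_force: 40.9
```

send_rows(
  slide=[
    [0, 0, 0],
    [0, 0, 0],
    [0, 0, 0],
    [0, 0, -30],
    [0, 0, -70],
    [0, 0, -110],
    [0, 0, -150],
    [0, 0, -170],
  ],
  roll=[0, 0, 0, 0, 0, 0, 0, 0],
  claw=[0.6, 0.6, 0.6, 0.6, 0.6, 0.6, 0.6, 0.6],
)

```text
t: 35.0
eef_pos: [0.5005, 0.0476, 0.2319]
tool_rot: [0.001, 0.705, 0.709, 0.002]
contact_force: [0.7, -0.0, -0.3]
gripper_width: 0.597
grasp_force: 0.0
```

```bash
python3 - <<'E'
from h import *
P=[]
for i in range(4): b=bot.read_camera("side");P.append(bot.get_obs()["eef_pos"])
print(np.mean(P,0))
cv2.imwrite("pics/s7.png",cv2.resize(b[130:280,190:390,::-1],None,fx=4,fy=4,interpolation=cv2.INTER_CUBIC))
E
```

```text
[0.50044257 0.04840144 0.23078878]
```

View pics/s7.png

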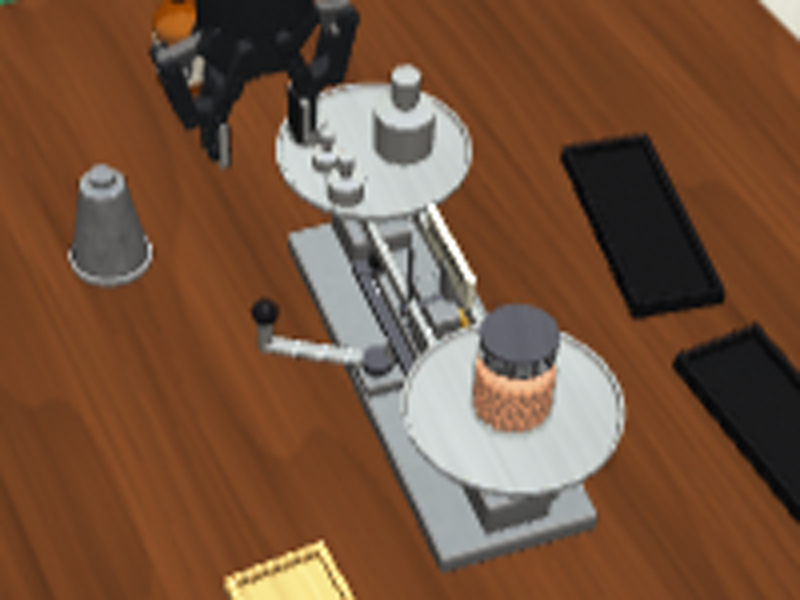

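The beam is arrested again: the knob is at crop (265,312) against (265,308) before, with the same bar angle. The three small weights haven't moved. Checking the knob numerically while approaching the nearest weight.

```bash
python3 - <<'E'
from h import *
for n in("s5","s7"):
    c=cv2.imread(f"pics/{n}.png")[285:335,240:292]
    m=c.max(2)<70;ys,xs=np.nonzero(m);print(n,xs.mean()+240,ys.mean()+285,np.round(onz("side",190+(xs.mean()+240)/4,130+(ys.mean()+285)/4,.078),4))
E
```

```text
s5 265.69322033898305 309.77966101694915 [0.4979 0.0401]
s7 264.7530017152659 312.483704974271 [0.4962 0.0379]
```

send_rows(
  slide=[
    [15, 33, 0],
    [30, 66, 0],
    [37, 83, 0],
    [37, 83, 25],
    [37, 83, 60],
    [37, 83, 80],
    [37, 83, 85],
    [37, 83, 85],
  ],
  roll=[0, 0, 0, 0, 0, 0, 0, 0],
  claw=[0.3, 0.3, 0.3, 0.3, 0.3, 0.3, 0.3, 0.3],
  force=30,
)

```text
t: 35.87
eef_pos: [0.581, 0.0852, 0.1412]
tool_rot: [-0.001, 0.705, 0.709, -0.002]
contact_force: [0.0, -0.2, 2.1]
gripper_width: 0.301
grasp_force: 0.6
```

send_rows(
  slide=[
    [0, 0, 0],
    [0, 0, 0],
    [0, 0, 0],
    [0, 0, 0],
    [0, 0, 0],
    [0, 0, 0],
    [0, 0, -20],
    [0, 0, -50],
  ],
  roll=[0, 0, 0, 0, 0, 0, 0, 0],
  claw=[0, 0, 0, 0, 0, 0, 0, 0],
)

```text
t: 36.53
eef_pos: [0.5795, 0.0859, 0.1914]
tool_rot: [-0.001, 0.705, 0.709, -0.002]
contact_force: [1.5, 0.8, 0.0]
gripper_width: 0.122
grasp_force: 29.5
```

send_rows(
  slide=[
    [-37, -16, 0],
    [-74, -32, 0],
    [-111, -48, 0],
    [-148, -64, 0],
    [-185, -80, 0],
    [-222, -96, 0],
    [-259, -112, 0],
    [-296, -128, 0],
  ],
  roll=[0, 0, 0, 0, 0, 0, 0, 0],
  claw=[0, 0, 0, 0, 0, 0, 0, 0],
)

```text
t: 37.2
eef_pos: [0.4544, -0.2123, 0.1934]
tool_rot: [0.0, 0.705, 0.709, 0.0]
contact_force: [1.3, 0.1, -0.7]
gripper_width: 0.123
grasp_force: 29.7
```

send_rows(
  slide=[
    [-37, -16, 0],
    [-68, -29, 0],
    [-68, -29, 35],
    [-68, -29, 75],
    [-68, -29, 115],
    [-68, -29, 140],
    [-68, -29, 155],
    [-68, -29, 162],
  ],
  roll=[0, 0, 0, 0, 0, 0, 0, 0],
  claw=[0, 0, 0, 0, 0, 0, 0, 0],
)

```text
t: 37.87
eef_pos: [0.4255, -0.2784, 0.029]
tool_rot: [-0.002, 0.705, 0.709, -0.001]
contact_force: [-1.4, 0.0, -0.1]
gripper_width: 0.123
grasp_force: 29.7
```

send_rows(
  slide=[
    [0, 0, 4],
    [0, 0, 5],
    [0, 0, 5],
    [0, 0, 5],
    [0, 0, 5],
    [0, 0, -15],
    [0, 0, -50],
    [0, 0, -90],
  ],
  roll=[0, 0, 0, 0, 0, 0, 0, 0],
  claw=[0, 0, 0.3, 0.3, 0.3, 0.3, 0.3, 0.3],
)

```text
t: 38.53
eef_pos: [0.4257, -0.2786, 0.1217]
tool_rot: [-0.001, 0.705, 0.709, -0.001]
contact_force: [1.8, -0.0, -0.4]
gripper_width: 0.303
grasp_force: 0.0
```

send_rows(
  slide=[
    [0, 0, -40],
    [0, 0, -80],
    [0, 0, -100],
    [38, 15, -100],
    [76, 30, -100],
    [114, 45, -100],
    [152, 60, -100],
    [190, 75, -100],
  ],
  roll=[0, 0, 0, 0, 0, 0, 0, 0],
  claw=[0.3, 0.3, 0.3, 0.3, 0.3, 0.3, 0.3, 0.3],
)

```text
t: 39.2
eef_pos: [0.5012, -0.0867, 0.2221]
tool_rot: [0.0, 0.705, 0.709, 0.001]
contact_force: [1.1, -0.4, 0.1]
gripper_width: 0.3
grasp_force: 0.0
```

send_rows(
  slide=[
    [37, 14, 0],
    [74, 29, 0],
    [111, 43, 0],
    [148, 58, 0],
    [185, 72, 0],
    [210, 82, 0],
    [210, 82, 20],
    [210, 82, 50],
  ],
  roll=[0, 0, 0, 0, 0, 0, 0, 0],
  claw=[0.3, 0.3, 0.3, 0.3, 0.3, 0.3, 0.3, 0.3],
)

```text
t: 39.87
eef_pos: [0.5842, 0.125, 0.1733]
tool_rot: [0.001, 0.703, 0.711, 0.003]
contact_force: [0.1, -0.3, 0.8]
gripper_width: 0.304
grasp_force: 0.0
```

```bash
python3 - <<'E'
from h import *
P=[]
for i in range(3): b=bot.read_camera("side");P.append(bot.get_obs()["eef_pos"])
print(np.mean(P,0))
cv2.imwrite("pics/s8.png",cv2.resize(b[130:330,190:390,::-1],None,fx=3,fy=3,interpolation=cv2.INTER_CUBIC))
E
```

```text
[0.57931213 0.12243704 0.16830366]
```

View pics/s8.png

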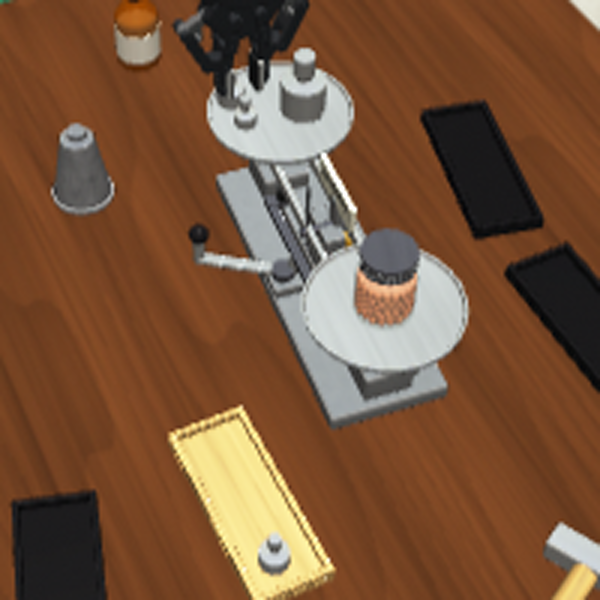

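The first weight is upright in the tray (275,550) and the gripper is above the 50 g (245,110). Nothing else has moved.

send_rows(
  slide=[
    [0, 0, 22],
    [0, 0, 33],
    [0, 0, 33],
    [0, 0, 33],
    [0, 0, 33],
    [0, 0, 33],
    [0, 0, 33],
    [0, 0, 33],
  ],
  roll=[0, 0, 0, 0, 0, 0, 0, 0],
  claw=[0.3, 0.3, 0.3, 0, 0, 0, 0, 0],
)

```text
t: 40.68
eef_pos: [0.5819, 0.1218, 0.1389]
tool_rot: [0.0, 0.705, 0.709, 0.001]
contact_force: [0.4, -0.8, 1.2]
gripper_width: 0.115
grasp_force: 29.4
```

send_rows(
  slide=[
    [0, 0, -25],
    [0, 0, -50],
    [-36, -18, -50],
    [-72, -36, -50],
    [-108, -54, -50],
    [-144, -72, -50],
    [-180, -90, -50],
    [-216, -108, -50],
  ],
  roll=[0, 0, 0, 0, 0, 0, 0, 0],
  claw=[0, 0, 0, 0, 0, 0, 0, 0],
)

```text
t: 41.35
eef_pos: [0.4736, -0.0962, 0.1884]
tool_rot: [-0.0, 0.705, 0.709, 0.0]
contact_force: [0.7, -1.2, -1.4]
gripper_width: 0.111
grasp_force: 29.5
```

send_rows(
  slide=[
    [-36, -18, 0],
    [-72, -36, 0],
    [-100, -50, 0],
    [-100, -50, 35],
    [-100, -50, 75],
    [-100, -50, 115],
    [-100, -50, 145],
    [-100, -50, 160],
  ],
  roll=[0, 0, 0, 0, 0, 0, 0, 0],
  claw=[0, 0, 0, 0, 0, 0, 0, 0],
)

```text
t: 42.02
eef_pos: [0.4234, -0.1945, 0.0251]
tool_rot: [-0.002, 0.705, 0.709, -0.001]
contact_force: [-0.7, 0.2, 0.3]
gripper_width: 0.112
grasp_force: 29.5
```

send_rows(
  slide=[
    [0, 0, 5],
    [0, 0, 7],
    [0, 0, 7],
    [0, 0, 7],
    [0, 0, 7],
    [0, 0, -10],
    [0, 0, -45],
    [0, 0, -85],
  ],
  roll=[0, 0, 0, 0, 0, 0, 0, 0],
  claw=[0, 0, 0.3, 0.3, 0.3, 0.3, 0.3, 0.3],
)

```text
t: 42.68
eef_pos: [0.4242, -0.1948, 0.1137]
tool_rot: [-0.001, 0.705, 0.709, -0.001]
contact_force: [1.7, 0.6, 0.8]
gripper_width: 0.3
grasp_force: 0.0
```

send_rows(
  slide=[
    [0, 0, -40],
    [0, 0, -80],
    [0, 0, -110],
    [35, 15, -110],
    [70, 31, -110],
    [105, 47, -110],
    [140, 63, -110],
    [175, 79, -110],
  ],
  roll=[0, 0, 0, 0, 0, 0, 0, 0],
  claw=[0.3, 0.3, 0.3, 0.3, 0.3, 0.3, 0.3, 0.3],
)

```text
t: 43.35
eef_pos: [0.504, -0.0175, 0.224]
tool_rot: [0.0, 0.705, 0.709, 0.001]
contact_force: [0.5, -0.7, -0.6]
gripper_width: 0.297
grasp_force: 0.0
```

send_rows(
  slide=[
    [36, 16, 0],
    [72, 32, 0],
    [108, 48, 0],
    [144, 64, 0],
    [177, 79, 0],
    [177, 79, 15],
    [177, 79, 45],
    [177, 79, 70],
  ],
  roll=[0, 0, 0, 0, 0, 0, 0, 0],
  claw=[0.3, 0.3, 0.3, 0.3, 0.3, 0.3, 0.3, 0.3],
)

```text
t: 44.02
eef_pos: [0.5817, 0.1592, 0.1529]
tool_rot: [0.0, 0.704, 0.71, 0.001]
contact_force: [0.0, 1.3, -0.4]
gripper_width: 0.296
grasp_force: 0.0
```

send_rows(
  slide=[
    [0, 0, 8],
    [0, 0, 8],
    [0, 0, 8],
    [0, 0, 8],
    [0, 0, 8],
    [0, 0, 8],
    [0, 0, 8],
    [0, 0, 8],
  ],
  roll=[0, 0, 0, 0, 0, 0, 0, 0],
  claw=[0.3, 0.3, 0.3, 0, 0, 0, 0, 0],
)

```text
t: 44.68
eef_pos: [0.5819, 0.1579, 0.1459]
tool_rot: [0.0, 0.705, 0.709, 0.001]
contact_force: [1.0, -0.1, 0.3]
gripper_width: 0.124
grasp_force: 29.4
```

send_rows(
  slide=[
    [0, 0, -25],
    [0, 0, -50],
    [-35, -18, -50],
    [-70, -36, -50],
    [-105, -54, -50],
    [-140, -71, -50],
    [-175, -89, -50],
    [-210, -107, -50],
  ],
  roll=[0, 0, 0, 0, 0, 0, 0, 0],
  claw=[0, 0, 0, 0, 0, 0, 0, 0],
)

```text
t: 45.35
eef_pos: [0.4741, -0.0542, 0.1951]
tool_rot: [-0.0, 0.705, 0.709, 0.0]
contact_force: [1.2, -0.6, -0.4]
gripper_width: 0.123
grasp_force: 29.5
```

send_rows(
  slide=[
    [-35, -18, 0],
    [-70, -36, 0],
    [-101, -51, 0],
    [-101, -51, 35],
    [-101, -51, 75],
    [-101, -51, 115],
    [-101, -51, 145],
    [-101, -51, 160],
  ],
  roll=[0, 0, 0, 0, 0, 0, 0, 0],
  claw=[0, 0, 0, 0, 0, 0, 0, 0],
)

```text
t: 46.02
eef_pos: [0.4227, -0.1536, 0.032]
tool_rot: [-0.002, 0.705, 0.709, -0.001]
contact_force: [-0.4, 0.7, -0.8]
gripper_width: 0.124
grasp_force: 29.5
```

send_rows(
  slide=[
    [0, 0, 6],
    [0, 0, 8],
    [0, 0, 8],
    [0, 0, 8],
    [0, 0, 8],
    [0, 0, -10],
    [0, 0, -45],
    [0, 0, -85],
  ],
  roll=[0, 0, 0, 0, 0, 0, 0, 0],
  claw=[0, 0, 0.3, 0.3, 0.3, 0.3, 0.3, 0.3],
)

```text
t: 46.68
eef_pos: [0.4239, -0.154, 0.1206]
tool_rot: [-0.001, 0.705, 0.709, -0.001]
contact_force: [1.1, 1.8, 0.5]
gripper_width: 0.3
grasp_force: 0.0
```

send_rows(
  slide=[
    [0, 0, -40],
    [0, 0, -80],
    [0, 0, -120],
    [0, 0, -160],
    [35, 0, -160],
    [70, 0, -160],
    [105, 0, -160],
    [105, 0, -160],
  ],
  roll=[0, 0, 0, 0, 0, 0, 0, 0],
  claw=[0.3, 0.3, 0.3, 0.3, 0.3, 0.3, 0.3, 0.3],
)

```text
t: 47.35
eef_pos: [0.4246, -0.0424, 0.2807]
tool_rot: [-0.001, 0.702, 0.712, 0.002]
contact_force: [0.3, 0.2, -0.4]
gripper_width: 0.302
grasp_force: 0.0
```

```bash
python3 - <<'E'
from h import *
b=bot.read_camera("side");a=bot.read_camera("top")
B=cv2.resize(b[130:330,190:390,::-1],None,fx=3,fy=3,interpolation=cv2.INTER_CUBIC)
A=cv2.resize(a[150:350,300:366,::-1],None,fx=3,fy=3,interpolation=cv2.INTER_CUBIC)
cv2.imwrite("pics/s9.png",np.hstack([B,A]))
c=B[220:250,180:220];m=c.max(2)<70;ys,xs=np.nonzero(m);print(np.round(onz("side",190+(xs.mean()+180)/3,130+(ys.mean()+220)/3,.078),4))
E
```

```text
[0.4962 0.0382]
```

View pics/s9.png

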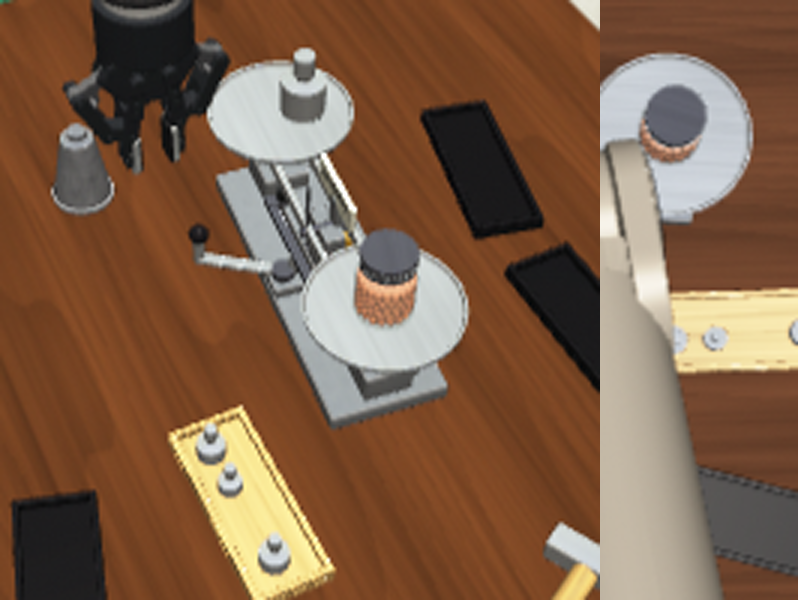

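The three small weights are upright in the tray (210,443), (230,481), (273,553). The big weight is on the left pan, the jar on the right, and the lever is arrested, about 0.03 rad from its first position. The gripper is clear of everything, so I'm handing in.

```bash
python3 -c "
from station import bot
print(bot.hand_in())"
```

```text
the job is handed in; nothing more can be done
None
```

The job is handed in (no verdict came back): jar and big weight swapped, beam freed, rested and re-arrested, and all three small weights back in the tray, by my last camera check.

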